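# Reset the length stop on the tube jig

## Task

Set the length stop of the tube jig to the notch marked by the tall pointed clip: squeeze its release lever against the grip post, slide the carriage along the rail to that notch, and let go so that the pawl clicks fully home in it. The notches may lie well over a centimetre to either side of their clips, so feel for the click, and never push or drag the carriage hard against a latched pawl. Leave the other things on the bench where they are.

Things in the scene. Friction and masses are not known exactly. Their poses are not given: they have to be found in the camera images.
- jig: Fixed tube jig: dark steel base plate 170 x 440 x 10 mm, on it an aluminium rail along y (42 mm wide in x, top 45 mm above the bench), and at +x a trough with a short tube. Origin on the bench under the rail, at the middle of its length; x points across the rail, away from the robot, y along the rail, z up. A sliding carriage (the length stop) rides on the rail.
- middle_notch (a point): Nominal centre of the middle notch (jig y = -30 mm) of the steel strip on the rail's -x face, teeth 8 mm proud. Along jig y the nominal layout is: 90 mm long parking slot, y +76 to +166 (the pawl starts in it); notches 13 mm wide centred at +30, -30, -90; flat lands with square edges between. The true strip sits up to 16 mm off, either way along y, all of it together, unmeasured.
- post (a point): Middle of the carriage's grip post at a good height to grasp, 112 mm above the bench; axes as the jig's. Upright aluminium plate, 9 mm in x, 40 mm in y, 58 to 137 mm above the bench. With the lever on its -x side it is squeezed along x: 43 mm over the outer faces at rest here (49 at the top), 31 mm fully squeezed. Carriage friction 2 N, up to 5 N when the pawl rubs on a land.
- paddle (a point): Middle of the release lever's paddle, 109 mm above the bench at rest: a steel plate 6 mm thick, 24 mm wide in y, top 134 mm above the bench, at the post's y. At rest it leans 16 degrees away from the post (to -x), centre 36 mm from the post's; squeezed it is upright on a stop, centre 23 mm from it. Squeezing takes 6 to 10 N; it springs back in about 0.3 s when let go.
- carriage (a joint): Travel of the carriage along the jig's -y direction, m: 0 to 0.255. Pawl and post lie at jig y = 0.140 minus this value. The pawl is 10 mm wide in y, so it has 1.5 mm of play either way in a notch.
- lever (a joint): Angle of the release lever, rad: 0 = let go, pawl fully home in slot or notch; about 0.15 = pawl resting on a land between notches; 0.28 = fully squeezed, pawl clear of the teeth. The pawl is the lever's lower end; its spring pushes it into the strip, and it drops in when it comes over a notch. Home, it stops the carriage: more than 25 N between pawl and teeth damages them.
- pointer: The tall marker clip: a steel block 10 x 18 x 12 mm with a pointed round pin, 54 mm tall in all, fixed on the base plate in front of the rail (jig x = -68 mm). Origin under its centre, 10 mm above the bench; axes as the jig's. It stands at the nominal y of one of the three notches: the one to use (at most 16 mm away; the next is 60 mm on).
- blank1: A low clip, 10 x 18 x 12 mm block without a pin, at another notch; fixed. Not the target.
- blank2: A second low clip like blank1, at the remaining notch; fixed. Not the target.
- rivet_jar: Clear jar 64 mm across, 85 mm tall, standing loose on the bench; leave alone. Origin under its centre.
- carton: Loose cardboard box 120 x 160 x 90 mm; leave alone. Origin under its centre.
- driver: Loose screwdriver 200 mm long, lying to the left of the jig; leave alone. Origin under its middle.

How it is judged:
By the outcome, as a careful person would: the job done as asked, in the order asked, and still so for the second after the job is handed in, with the robot touching nothing.
It also fails if it takes over 48 s, if anything falls off the work surface, if the arm or the gripper's body presses on something with over 40 N, if the wrist force passes 120 N, or if a joint passes its speed limit or range.

## Robot

A 6-joint arm with a two-finger parallel gripper is mounted at the origin on the work surface. World frame = base frame: x ahead of the robot, y to its left, z up, the work surface at z = 0. Lengths are in m, angles in rad, forces in N, time in s.
With the tool pointing down it reaches from about 0.375 to 0.975 m from the base axis. Payload 3.8 kg.
Tool frame: the origin (TCP) lies at the very end of the fingers, on their centre line; the grasp point (between the pads) lies 19 mm behind it (bot.pinch_z is the distance from the TCP to the grasp point, in m); x points along the fingers, y is the direction in which the jaws open and shut, and the axes are right-handed (so a half turn about x gives the same grasp; the last joint's range is limited). The gripper opens to 85 mm and grips with 20 to 120 N. Pads are 22 mm wide; open, the fingers measure 114 mm over their backs; the gripper's body (76 mm by 85 mm) begins 54 mm behind the grasp point. The pads swing forward as they close: fully open they stand 13 mm farther back than shut.
Start: joints at [1.08, 0.264, 1.604, -0, 1.274, -0.037], TCP at [0.296, 0.607, 0.231] pointing down, gripper open.
Joint ranges: [-2.63, 2.63], [-0.94, 2.18], [0.31, 2.57], [-1.31, 4.45], [0, 2.66], [-2.55, 2.55]. Speed limits (rad/s): [2.57, 2.57, 3.14, 3.14, 3.14, 3.14].

## Interface

Orientations are given as a rotation vector (axis times angle).
In Python, from workcell import monitor, imaging, finish_job, bot gives the robot as it stands.
- The arm moves only by the tool jog_arm, never from a script. Its argument "rows" is a list of rows, each a list of 7 numbers: the shift along the tool's x, y, z in m, then the turn, a rotation vector about the tool's x, y, z in rad, then the opening in per cent of the stroke, from 0 (shut) to 100 (fully open). A call has 1 to 20 rows; each row is the pose to reach, as a shift and turn from the pose measured when the call began, along the tool's axes at that moment; what a row does not reach only later rows make up. A row lasts 1/10 s, in which the tool goes at most 50 mm and 8.59 degrees, less where a joint would pass 70% of its speed; a pose out of reach is approached as far as the arm can. A call with a gripper value outside its range is refused whole. The fingers move at their own pace and stop on an object; "force" is the grip in N (left out, the last holds). Time passes only in rows, so rows that repeat a pose let the fingers close. It gives the time, the measured TCP pose, the force and the opening at its end, in the units of the state.
- monitor.read_state(): the state, without advancing time (a new reading comes with each control period).
- imaging.read_camera(name): name is "side" or "top" or "wrist"; returns the picture (384x512x3 uint8, blue, green, red); there is no depth.
- imaging.camera_params(name): a dict with "fx", "fy", "cx", "cy" (pixels), "T" (4x4, takes a point from camera to world coordinates); the wrist camera has in their place "T_tool_cam" (4x4, takes a point from camera to tool coordinates, whose origin is the TCP and whose axes are the tool frame's). Camera axes: x right, y down, z forward; pixel columns grow to the right and rows downward; lengths in m; the calibration is good to about 2 mm. A picture is of the moment at which its call begins: read the wrist's pose just before it. camera_params takes no time and is no camera call.
- finish_job(): hands the job in, once; it reports no verdict.
The state is a dict: "time": time; "q": joint angles; "joint_vel": joint speeds; "joint_torque": joint torques, N m; "tool_pos": TCP position; "tcp_rot": TCP orientation; "wrist_force": force on the tool from outside, world axes, zero at the start; "torque": the same for the moment, N m; "width": opening from 0.0 (shut) to 1.0 (fully open).
Only numpy, scipy, OpenCV 4.12 (cv2) and the standard library are available. Lean on these libraries where they do the work, as an engineer would, in place of code of your own. Each camera call takes 0.05 s, during which the arm holds its last target. There are 200 camera calls.

## Working session

There is one attempt and no reset: what is moved stays moved. The work goes in short steps, Python scripts to look and compute and a tool call to move; the robot and the scene stay as the last step left them, time stands still between calls to the robot, and variables do not carry over. Pictures are saved under pics/ and viewed, about 8 in all and at most 12, crops included, and the job is handed in when it is done.

Besides the shell and the picture viewer there is one more tool, called after "Emit:" as name([rows], argument=value, ...), one row to a line, values as JSON. jog_arm: Moves the arm, as the interface text tells. Its arguments: {"type":"object","properties":{"rows":{"type":"array","items":{"type":"array","items":{"type":"number"}}},"force":{"type":"number"}},"required":["rows"]}

```bash
mkdir -p pics; ls; python3 - <<'E'
from workcell import monitor, imaging, bot
import cv2,numpy as np
np.set_printoptions(precision=4,suppress=True)
s=monitor.read_state()
print({k:np.round(v,4) for k,v in s.items()}, bot.pinch_z)
a=imaging.read_camera("side");b=imaging.read_camera("top")
cv2.imwrite("pics/side0.png",a);cv2.imwrite("pics/top0.png",b)
for n in("side","top","wrist"):print(n,imaging.camera_params(n))
E
```

```text
pics
{'time': np.float64(0.0), 'q': array([ 1.0801,  0.2648,  1.6054,  0.    ,  1.2737, -0.0369]), 'joint_vel': array([-0.0015, -0.0003,  0.0008, -0.0002,  0.0005, -0.0026]), 'joint_torque': array([  0.0008, -51.5141, -36.7308,   0.    ,   0.0133,   0.    ]), 'tool_pos': array([0.2956, 0.606 , 0.23  ]), 'tcp_rot': array([ 0.3542,  1.5419, -0.3576]), 'wrist_force': array([-0.5843, -0.3823, -0.197 ]), 'torque': array([ 0.0229, -0.0219, -0.0512]), 'width': np.float64(1.0042)} 0.0187
side {'fx': 448.80294909746107, 'fy': 448.80294909746107, 'cx': 262.055995168664, 'cy': 191.92559887005075, 'T': array([[ 0.8182, -0.3521,  0.4544, -0.0566],
       [-0.5745, -0.4726,  0.6683, -0.838 ],
       [-0.0206, -0.8079, -0.589 ,  0.8101],
       [ 0.    ,  0.    ,  0.    ,  1.    ]])}
top {'fx': 358.34531646469947, 'fy': 358.34531646469947, 'cx': 256.5306599437308, 'cy': 188.69307952091125, 'T': array([[-0.0137, -0.9837,  0.1794,  0.3373],
       [-0.9998,  0.0162,  0.0123, -0.0125],
       [-0.015 , -0.1791, -0.9837,  1.0286],
       [ 0.    ,  0.    ,  0.    ,  1.    ]])}
wrist {'fx': 306.8328013099807, 'fy': 306.8328013099807, 'cx': 255.18175378064822, 'cy': 194.931157277262, 'T_tool_cam': array([[-0.0014, -0.3177,  0.9482, -0.1426],
       [ 1.    ,  0.0014,  0.0019,  0.0011],
       [-0.0019,  0.9482,  0.3177, -0.0826],
       [ 0.    ,  0.    ,  0.    ,  1.    ]])}
```

View pics/side0.png

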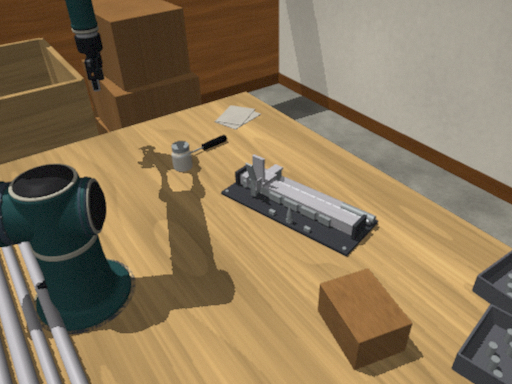

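View pics/top0.png

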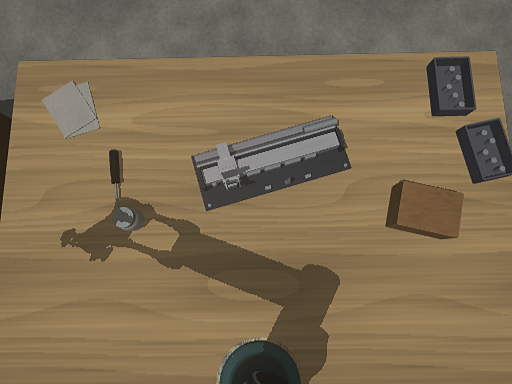

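The top view shows the jig at about (192–350, 115–210), with the carriage at its left end near (230, 170). Three clips lie along the front at about (268,187), (291,181) and (308,176). The carton, jar and driver are clear of it. I'll enlarge both views to measure.

```bash
python3 - <<'E'
import cv2,numpy as np
a=cv2.imread("pics/side0.png")[148:250,215:385];b=cv2.imread("pics/top0.png")[112:214,185:355]
f=lambda im:cv2.resize(im,None,fx=2.94*1.0,fy=2.94,interpolation=cv2.INTER_CUBIC)
cv2.imwrite("pics/z0.png",np.vstack([f(b),f(a)]))
E
```

```text
(no output)
```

View pics/z0.png

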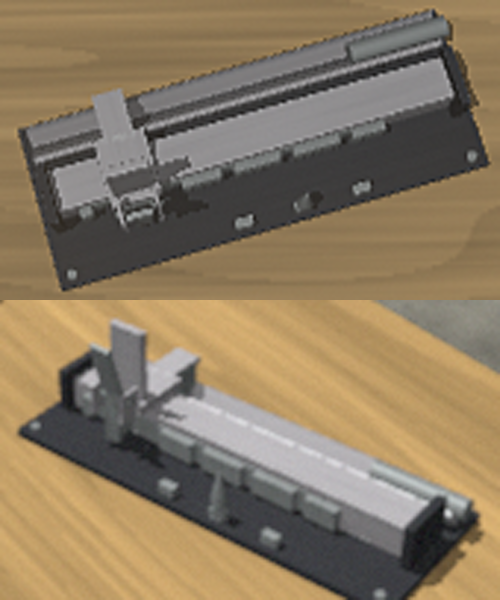

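Top crop: the plate's front corners are at (62,290) and (488,165), the rear-left corner is at (20,127), and the post's plate top runs from about (110,185) to (188,160). The pinned clip is the middle one, at (305,203), between the low clips at (244,221) and (361,187). The side crop confirms this, with the pin at (217,515).

```bash
cat > h.py <<'E'
import numpy as np,cv2
from scipy.spatial.transform import Rotation as R
from workcell import monitor,imaging
np.set_printoptions(precision=4,suppress=True)
def ray(c,px,z,T=None):
    p=imaging.camera_params(c); T=p["T"] if T is None else T
    d=T[:3,:3]@np.array([(px[0]-p["cx"])/p["fx"],(px[1]-p["cy"])/p["fy"],1])
    return T[:3,3]+d*(z-T[2,3])/d[2]
def proj(c,P,T=None):
    p=imaging.camera_params(c); T=p["T"] if T is None else T
    q=T[:3,:3].T@(np.asarray(P)-T[:3,3]); return np.array([p["fx"]*q[0]/q[2]+p["cx"],p["fy"]*q[1]/q[2]+p["cy"]])
def tool(s=None):
    s=s or monitor.read_state(); T=np.eye(4);T[:3,:3]=R.from_rotvec(s["tcp_rot"]).as_matrix();T[:3,3]=s["tool_pos"];return T
def wristT(s=None): return tool(s)@imaging.camera_params("wrist")["T_tool_cam"]
E
python3 - <<'E'
from h import *
t=lambda x,y:(185+x/2.94-.3,112+y/2.94-.3); sd=lambda x,y:(215+x/2.94-.3,148+(y-300)/2.94-.3)
for n,p,z in [("FL",(62,290),.01),("FR",(488,165),.01),("RL",(20,127),.01),("RR",(437,10),.01),("ptrblk",(305,205),.022),("b1",(244,221),.022),("b2",(361,187),.022)]:
    print(n,ray("top",t(*p),z))
for n,p,z in [("FL",(20,432),.01),("pin",(217,472),.064),("ptr",(217,512),.022),("b1",(168,488),.022),("b2",(270,538),.022)]:
    print("side",n,ray("side",sd(*p),z))
print("post tops side",ray("side",sd(111,320),.137),ray("side",sd(146,328),.137))
print("post tops top",ray("top",t(108,188),.137),ray("top",t(188,160),.137))
print(tool())
E
```

```text
FL [0.4624 0.1465 0.01  ]
FR [ 0.5802 -0.2744  0.01  ]
RL [0.6274 0.1906 0.01  ]
RR [ 0.743  -0.2326  0.01  ]
ptrblk [ 0.5404 -0.0915  0.022 ]
b1 [ 0.5256 -0.0318  0.022 ]
b2 [ 0.5574 -0.1466  0.022 ]
side FL [0.4601 0.1405 0.01  ]
side pin [ 0.5387 -0.0876  0.064 ]
side ptr [ 0.5351 -0.0933  0.022 ]
side b1 [ 0.5195 -0.0372  0.022 ]
side b2 [ 0.5511 -0.1511  0.022 ]
post tops side [0.5456 0.0919 0.137 ] [0.5644 0.0591 0.137 ]
post tops top [0.5351 0.0877 0.137 ] [0.5589 0.0181 0.137 ]
[[-0.001   0.4384  0.8988  0.2956]
 [-0.0018  0.8988 -0.4384  0.6061]
 [-1.     -0.002  -0.0001  0.2301]
 [ 0.      0.      0.      1.    ]]
```

Both views agree: the jig yaw is about 15.5° and the target is the middle clip. I'm moving to hover over the post with the jaws along jig x.

Emit:
jog_arm([
  [0,-0.027,0.033,0.06,0,0,100],
  [0,-0.054,0.067,0.12,0,0,100],
  [0,-0.082,0.1,0.18,0,0,100],
  [0,-0.109,0.134,0.24,0,0,100],
  [0,-0.137,0.167,0.3,0,0,100],
  [0,-0.164,0.201,0.36,0,0,100],
  [0,-0.191,0.234,0.42,0,0,100],
  [0,-0.219,0.268,0.48,0,0,100],
  [0,-0.246,0.301,0.54,0,0,100],
  [0,-0.274,0.335,0.6,0,0,100],
  [0,-0.301,0.368,0.67,0,0,100],
  [0,-0.328,0.402,0.73,0,0,100],
  [0,-0.356,0.435,0.79,0,0,100],
  [0,-0.383,0.469,0.846,0,0,100],
  [0,-0.383,0.469,0.846,0,0,100],
  [0,-0.383,0.469,0.846,0,0,100],
], force=30)

```text
time: 1.7
tool_pos: [0.549, 0.0553, 0.2302]
tcp_rot: [1.007, 1.326, -1.011]
wrist_force: [-0.4, -0.9, -0.5]
width: 1.003
```

```bash
python3 - <<'E'
from h import *
s=monitor.read_state();im=imaging.read_camera("wrist")
np.save("w1.npy",wristT(s));cv2.imwrite("pics/w1raw.png",im)
cv2.imwrite("pics/w1.png",cv2.resize(im,(800,600),interpolation=cv2.INTER_CUBIC))
print(s["time"],tool(s),s["q"],s["wrist_force"])
E
```

```text
1.7 [[-0.0025  0.9641  0.2655  0.549 ]
 [-0.0014  0.2655 -0.9641  0.0553]
 [-1.     -0.0028  0.0007  0.2302]
 [ 0.      0.      0.      1.    ]] [ 0.0561  0.0337  1.8687 -0.0014  1.2418 -0.2122] [-0.3679 -0.9115 -0.4738]
```

View pics/w1.png

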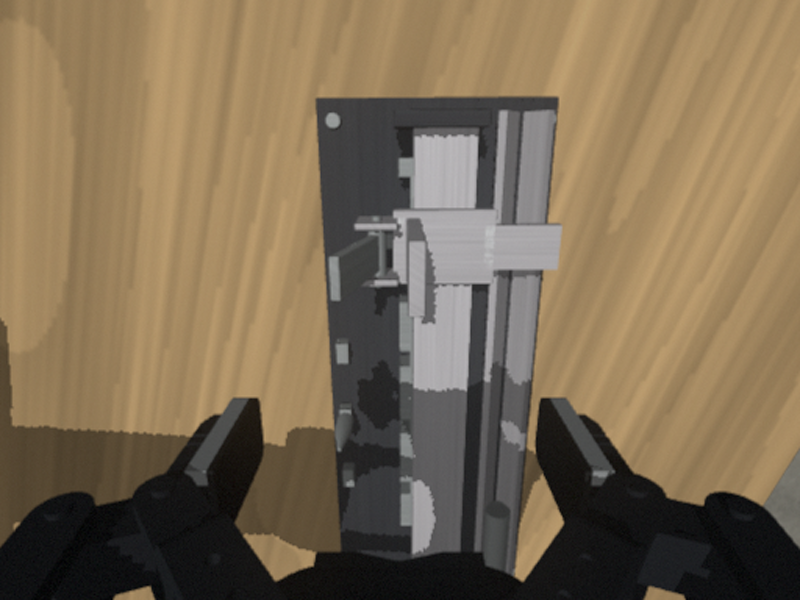

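The wrist view shows the post top at about (416,278), the paddle top at (335,278), the low clips at (342,350) and (348,475), and the pinned clip near (345,440). Strip teeth show along column 405. I'll measure these and enlarge the strip.

```bash
python3 - <<'E'
from h import *
T=np.load("w1.npy");k=1.5625
r=lambda x,y,z:ray("wrist",(x/k,y/k),z,T)
b1=r(342,351,.022);b2=r(348,475,.022)
ey=(b1-b2)[:2];print("b1-b2",np.linalg.norm(ey),np.degrees(np.arctan2(-ey[0],ey[1])))
th=np.radians(15.5);ex=np.array([np.cos(th),np.sin(th)]);ey=np.array([-np.sin(th),np.cos(th)])
c=(b1+b2)[:2]/2; O=c+.068*ex+.030*ey
print("ptr",c,"O",O)
J=lambda p:(np.dot(p[:2]-O,ex),np.dot(p[:2]-O,ey))
for n,p in [("post",r(416,278,.137)),("post+y",r(416,240,.137)),("post-y",r(416,317,.137)),("paddle",r(335,278,.134)),("FL",r(317,99,.01)),("RL",r(558,97,.01)),("railL top",r(445,135,.045)),("railx-",r(413,200,.045)),("railx+",r(477,200,.045))]: print(n,p,np.round(J(p),4))
im=cv2.imread("pics/w1raw.png")[170:360,205:300]
im=np.clip(255*(im/255.)**.5,0,255).astype(np.uint8)
# overlay grid of jig y ticks at x=-.029,z=.045
z=cv2.resize(im,None,fx=3.1,fy=3.1,interpolation=cv2.INTER_CUBIC)
for y in np.arange(-.13,.10,.01):
    P=np.r_[O-.040*ex+y*ey,.035]; q=proj("wrist",P,T); u=((q-[205,170]+.5)*3.1).astype(int)
    cv2.line(z,tuple(map(int,u)),(int(u[0]-8 if round(y*100)%5 else u[0]-22),int(u[1])),(0,255,255),1)
    if round(y*100)%5==0: cv2.putText(z,f"{y*1000:.0f}",(int(u[0]-60),int(u[1]+4)),0,.4,(0,255,255),1)
cv2.imwrite("pics/w1z.png",z)
E
```

```text
b1-b2 0.11840135683738197 15.898119836706556
ptr [ 0.5412 -0.0843] O [ 0.5987 -0.0372]
post [0.5528 0.0757 0.137 ] [-0.0141  0.1211]
post+y [0.5473 0.0944 0.137 ] [-0.0143  0.1406]
post-y [0.5587 0.0554 0.137 ] [-0.0139  0.1   ]
paddle [0.5129 0.0637 0.134 ] [-0.0558  0.1202]
FL [0.4638 0.149  0.01  ] [-0.0803  0.2155]
RL [0.6253 0.1951 0.01  ] [0.0877 0.2168]
railL top [0.5541 0.1488 0.045 ] [0.0067 0.1913]
railx- [0.5456 0.1038 0.045 ] [-0.0135  0.1501]
railx+ [0.587  0.1153 0.045 ] [0.0294 0.1501]
```

View pics/w1z.png

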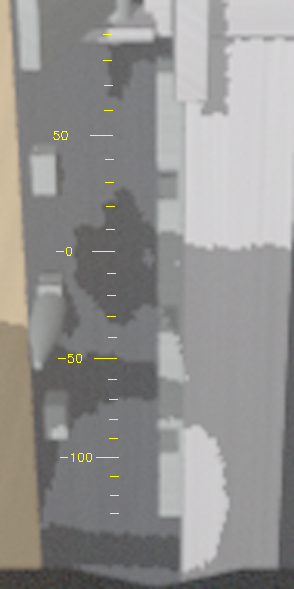

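```bash
python3 - <<'E'
from h import *
th=np.radians(15.5);ex=np.array([np.cos(th),np.sin(th)]);ey=np.array([-np.sin(th),np.cos(th)])
ox=np.dot([.5987,-.0372],ex)+.006; O=ox*ex-.2016*ey; print("O",O)
T=np.load("w1.npy")
def mk(raw,cam,T,x0,y0,w,h,k):
    im=raw[y0:y0+h,x0:x0+w]; im=np.clip(255*(im/255.)**.6,0,255).astype(np.uint8)
    z=cv2.resize(im,None,fx=k,fy=k,interpolation=cv2.INTER_CUBIC)
    for zz,xx,c in((.042,-.029,(0,255,255)),(.022,-.063,(0,255,0))):
        for y in np.arange(-.13,.101,.01):
            a=(proj(cam,np.r_[O+xx*ex+y*ey,zz],T)-[x0,y0]+.5)*k
            m=round(y*100)
            cv2.circle(z,tuple(a.astype(int)),1,c,-1) if m%3 or m%2==0 else cv2.circle(z,tuple(a.astype(int)),3,(0,0,255),-1)
            if m in(-9,-3,3): cv2.putText(z,str(m*10),tuple((a+[6,0]).astype(int)),0,.35,(0,0,255),1)
    return z
A=mk(cv2.imread("pics/side0.png"),"side",None,248,182,100,66,5.5)
B=mk(cv2.imread("pics/w1raw.png"),"wrist",T,208,175,66,180,3.35)
print(A.shape,B.shape)
c=np.zeros((603,800,3),np.uint8);c[:A.shape[0],:A.shape[1]]=A;c[:B.shape[0],560:560+B.shape[1]]=B
cv2.imwrite("pics/sz.png",c[:600])
E
```

```text
O [ 0.606  -0.0411]
(363, 550, 3) (603, 221, 3)
```

View pics/sz.png

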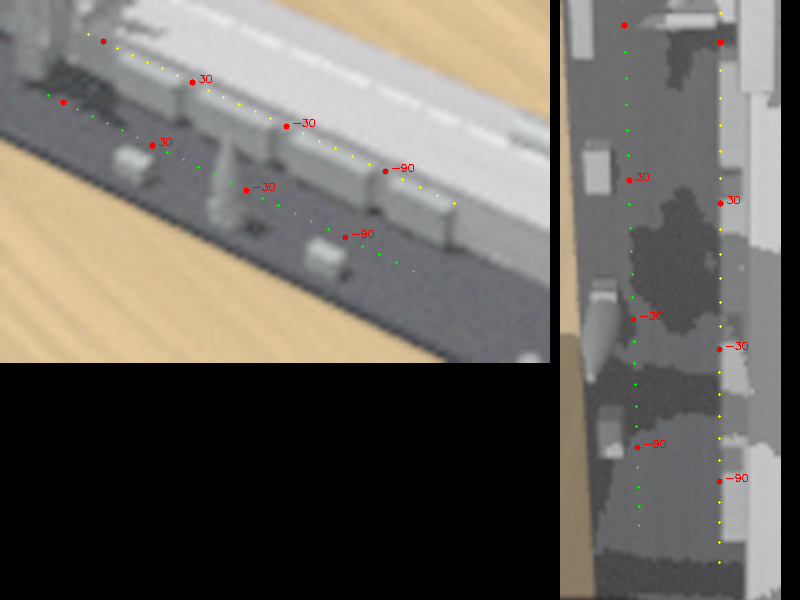

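In both views the gaps between the lands sit about +5 mm (toward +y) from nominal. That puts the target notch about 150 mm from the carriage's current position. The post is at world (0.553, 0.076) in both the wrist and side cameras, so I'll go down around it.

Emit:
jog_arm([
  [0,-0.002,-0.0185,0,0,0,100],
  [0.04,-0.002,-0.0185,0,0,0,100],
  [0.07,-0.002,-0.0185,0,0,0,100],
  [0.1,-0.002,-0.0185,0,0,0,100],
  [0.12,-0.002,-0.0185,0,0,0,100],
  [0.137,-0.002,-0.0185,0,0,0,100],
  [0.137,-0.002,-0.0185,0,0,0,100],
  [0.137,-0.002,-0.0185,0,0,0,100],
])

```text
time: 2.55
tool_pos: [0.5409, 0.0746, 0.0932]
tcp_rot: [1.004, 1.328, -1.009]
wrist_force: [0.5, 1.0, 0.3]
width: 1.001
```

```bash
python3 - <<'E'
from h import *
s=monitor.read_state();im=imaging.read_camera("wrist")
cv2.imwrite("pics/w2.png",im)
print(s["time"],tool(s),s["wrist_force"],s["width"])
E
```

```text
2.55 [[-0.0033  0.9631  0.269   0.5409]
 [-0.0012  0.269  -0.9631  0.0746]
 [-1.     -0.0035  0.0003  0.0932]
 [ 0.      0.      0.      1.    ]] [0.4725 1.0434 0.2867] 1.0009448134326342
```

View pics/w2.png

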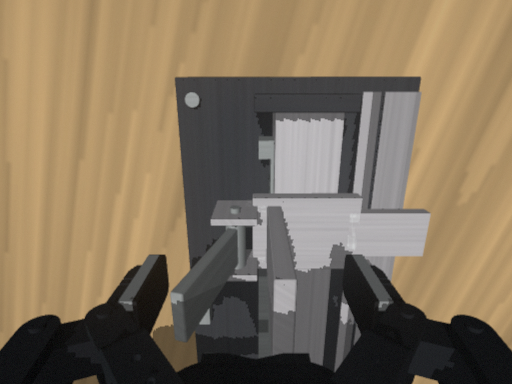

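Post at about (280,260) and paddle at about (205,285) both lie between the pads at columns 150 and 365. I'll project the model to settle the post's y.

```bash
python3 - <<'E'
from h import *
T=wristT();T1=np.load("w1.npy")
th=np.radians(15.5);ex=np.array([np.cos(th),np.sin(th)]);ey=np.array([-np.sin(th),np.cos(th)])
im=cv2.imread("pics/w2.png")
# light patch corners, as top face (z=.137)
for n,px in (("A",(275,278)),("B",(295,278)),("C",(275,311)),("D",(295,311)),("farL",(268,207)),("pad top near",(178,335)),("pad top",(172,295))):
    for z in (.137,.058):
        P=ray("wrist",px,z,T); print(n,z,P,np.dot(P[:2],ex).round(4),(np.dot(P[:2],ey)+.2016).round(4))
for y in (-.02,.02):
  for z in (.137,.058):
    P=np.r_[np.array([.5528,.0757])+y*ey,z]; print(y,z,proj("wrist",P,T),proj("wrist",P,T1)*1.5625,proj("side",P),proj("top",P))
E
```

```text
A 0.137 [0.5449 0.0929 0.137 ] 0.55 0.1455
A 0.058 [0.5648 0.0438 0.058 ] 0.5559 0.0929
B 0.137 [0.5522 0.0949 0.137 ] 0.5575 0.1455
B 0.058 [0.5778 0.0475 0.058 ] 0.5694 0.0929
C 0.137 [0.5493 0.0785 0.137 ] 0.5503 0.1305
C 0.058 [0.5726 0.0181 0.058 ] 0.5566 0.066
D 0.137 [0.5568 0.0807 0.137 ] 0.5581 0.1305
D 0.058 [0.5861 0.0219 0.058 ] 0.5706 0.066
farL 0.137 [0.5343 0.1196 0.137 ] 0.5468 0.174
farL 0.058 [0.5457 0.0917 0.058 ] 0.5504 0.1441
pad top near 0.137 [0.515  0.0567 0.137 ] 0.5114 0.1186
pad top near 0.058 [ 0.511  -0.0211  0.058 ] 0.4868 0.0447
pad top 0.137 [0.509  0.0749 0.137 ] 0.5105 0.1377
pad top 0.058 [0.5004 0.0115 0.058 ] 0.4852 0.079
-0.02 0.137 [279.9277 358.0696] [415.6117 314.9727] [263.1203 158.3237] [233.6781 166.6627]
-0.02 0.058 [270.9434 259.8015] [412.0143 275.5855] [263.6356 181.2078] [235.8906 173.4786]
0.02 0.137 [283.0138 274.9663] [416.5263 239.0122] [252.3923 153.8556] [218.625  170.9853]
0.02 0.058 [272.2121 202.8902] [412.5634 216.2286] [253.2718 176.538 ] [222.0177 177.4731]
```

Emit:
jog_arm([
  [0,0.0015,0.003,0,0,0,100],
  [0,0.0015,0.003,0,0,0,50],
  [0,0.0015,0.003,0,0,0,30],
  [0,0.0015,0.003,0,0,0,20],
  [0,0.0015,0.003,0,0,0,20],
  [0,0.0015,0.003,0,0,0,20],
  [0,0.0015,0.003,0,0,0,20],
  [0,0.0015,0.003,0,0,0,20],
  [0,0.0015,0.003,0,0,0,20],
  [0,0.0015,0.003,0,0,0,20],
], force=30)

```text
time: 3.6
tool_pos: [0.5424, 0.0714, 0.0946]
tcp_rot: [1.003, 1.328, -1.01]
wrist_force: [-6.5, -2.2, 4.8]
width: 0.353
```

```bash
python3 - <<'E'
from h import *
s=monitor.read_state();im=imaging.read_camera("wrist")
cv2.imwrite("pics/w3.png",im)
print(s["time"],tool(s),s["wrist_force"],s["width"]*85)
E
```

```text
3.6 [[-0.0047  0.9632  0.2686  0.5424]
 [-0.0017  0.2686 -0.9633  0.0714]
 [-1.     -0.005   0.0004  0.0946]
 [ 0.      0.      0.      1.    ]] [-6.4926 -2.1988  4.7727] 30.0290948626034
```

View pics/w3.png

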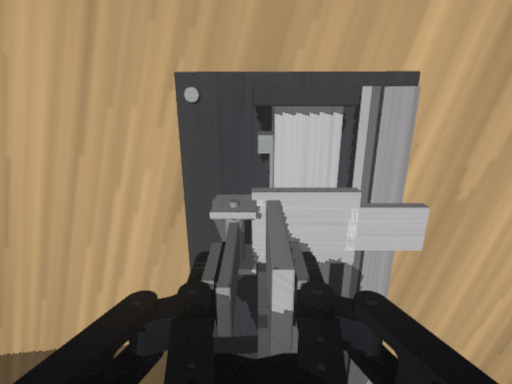

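The lever is fully squeezed: the width is 30 mm against an expected 31, and the paddle stands upright beside the post. I'll try a short slide first.

Emit:
jog_arm([
  [0,0,0.003,0,0,0,20],
  [0,0,0.006,0,0,0,20],
  [0,0,0.01,0,0,0,20],
  [0,0,0.015,0,0,0,20],
  [0,0,0.02,0,0,0,20],
  [0,0,0.02,0,0,0,20],
])

```text
time: 4.25
tool_pos: [0.5481, 0.051, 0.0946]
tcp_rot: [1.003, 1.327, -1.011]
wrist_force: [-0.5, -2.5, -1.1]
width: 0.355
```

Emit:
jog_arm([
  [0,0,0.006,0,0,0,20],
  [0,0,0.012,0,0,0,20],
  [0,0,0.018,0,0,0,20],
  [0,0,0.024,0,0,0,20],
  [0,0,0.03,0,0,0,20],
  [0,0,0.036,0,0,0,20],
])

```text
time: 4.85
tool_pos: [0.558, 0.0158, 0.0946]
tcp_rot: [1.003, 1.327, -1.011]
wrist_force: [-1.0, 2.8, -2.5]
width: 0.351
```

Emit:
jog_arm([
  [0,0,0.008,0,0,0,20],
  [0,0,0.018,0,0,0,20],
  [0,0,0.03,0,0,0,20],
  [0,0,0.042,0,0,0,20],
  [0,0,0.054,0,0,0,20],
  [0,0,0.066,0,0,0,20],
  [0,0,0.076,0,0,0,20],
  [0,0,0.082,0,0,0,20],
  [0,0,0.082,0,0,0,20],
  [0,0,0.082,0,0,0,20],
])

```text
time: 5.85
tool_pos: [0.5804, -0.064, 0.0946]
tcp_rot: [1.003, 1.326, -1.012]
wrist_force: [4.6, -1.2, -6.8]
width: 0.353
```

```bash
python3 - <<'E'
from h import *
s=monitor.read_state();im=imaging.read_camera("side")
cv2.imwrite("pics/s3raw.png",im);cv2.imwrite("pics/s3.png",cv2.resize(im[140:260,210:380],None,fx=4.5,fy=4.5,interpolation=cv2.INTER_CUBIC))
d=np.array(s["tool_pos"])-[.5424,.0714,.0946]
print(s["time"],d, np.dot(d[:2],[.2686,-.9633]),np.dot(d[:2],[.9633,.2686]),s["wrist_force"],s["width"]*85)
E
```

```text
5.85 [ 0.038  -0.1354  0.    ] 0.14067357403099592 0.00022281256183404575 [ 4.5826 -1.2097 -6.7537] 30.038934229762496
```

View pics/s3.png

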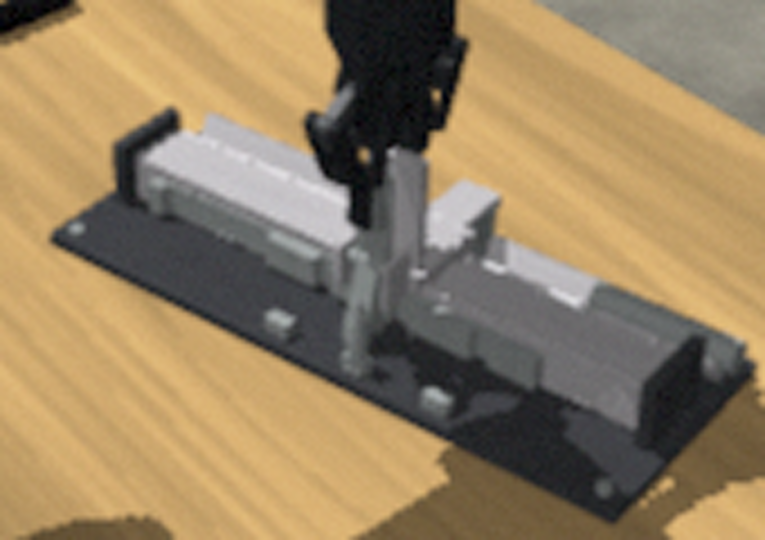

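The carriage followed for 140.7 mm with little force; in the side view it sits just +y of the middle notch, near the pin. I'll let go on the land here, then read the lever's position from the wrist image.

Emit:
jog_arm([
  [0,0,0,0,0,0,40],
  [0,0,0,0,0,0,50],
  [0,0,0,0,0,0,60],
  [0,0,0,0,0,0,80],
  [0,0,0,0,0,0,100],
  [0,0,0,0,0,0,100],
  [0,0,0,0,0,0,100],
  [0,0,0,0,0,0,100],
])

```text
time: 6.7
tool_pos: [0.5804, -0.0637, 0.0947]
tcp_rot: [1.003, 1.326, -1.011]
wrist_force: [-0.4, -0.3, -0.7]
width: 0.993
```

```bash
python3 - <<'E'
from h import *
s=monitor.read_state();im=imaging.read_camera("wrist")
cv2.imwrite("pics/w4raw.png",im)
print(s["time"],s["tool_pos"],s["wrist_force"],s["width"])
c=[cv2.imread(f"pics/{n}.png")[180:360,120:390] for n in("w2","w4raw")]
cv2.imwrite("pics/w4.png",cv2.resize(np.vstack(c),None,fx=1.66,fy=1.66,interpolation=cv2.INTER_CUBIC))
E
```

```text
6.7 [ 0.5804 -0.0637  0.0947] [-0.4255 -0.3457 -0.7151] 0.9932402403642899
```

View pics/w4.png

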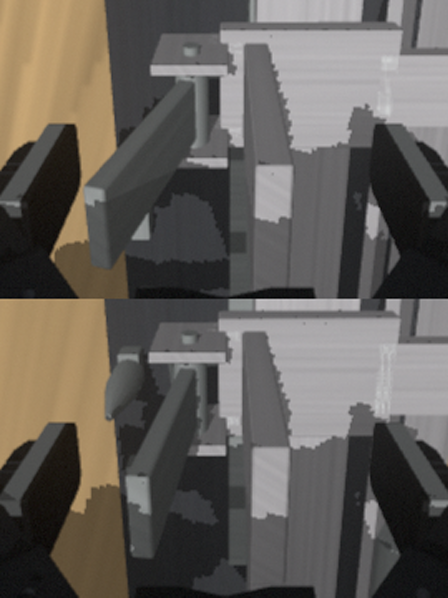

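The lever has stopped midway: its paddle edge is at x=127, against 86 when home. So the pawl is on the land, as planned. The strip's next gaps show at row 242 in the upper crop and row 497 in the lower, so I'll use them to estimate the remaining distance.

```bash
python3 - <<'E'
from h import *
C=imaging.camera_params("wrist")["T_tool_cam"]
ey=np.array([-np.sin(np.radians(15.55)),np.cos(np.radians(15.55))])
def TT(p,r):
    t=np.eye(4);t[:3,:3]=R.from_rotvec(r).as_matrix();t[:3,3]=p;return t@C
A=TT([.5409,.0746,.0932],[1.004,1.328,-1.009]);s=monitor.read_state();B=wristT(s)
for n,T,rows,base in(("w2",A,(232,252),0),("w4",B,(485,510),299)):
  for z in(.036,.045):
    v=[np.dot(ray("wrist",(120+237/1.66,180+(r-base)/1.66),z,T)[:2],ey)+.2016 for r in rows]; print(n,z,np.round(v,4))
print("tcp y",np.dot(s["tool_pos"][:2],ey)+.2016)
# intensity profile of strip column in w4
im=cv2.imread("pics/w4raw.png");print(im[270:325,262:265].mean((1,2)).astype(int))
E
```

```text
w2 0.036 [0.0403 0.0285]
w2 0.045 [0.0481 0.0367]
w4 0.036 [-0.0788 -0.0928]
w4 0.045 [-0.0722 -0.0856]
tcp y -0.01532502192894869
[79 79 80 81 80 79 80 79 79 78 79 80 82 83 81 79 78 79 79 81 79 80 74 63
 59 58 58 58 58 58 58 59 57 58 57 58 68 78 79 79 79 79 78 77 77 78 77 76
 78 77 77 75 76 77 76]
```

Emit:
jog_arm([
  [0,0,-0.02,0,0,0,100],
  [0,0,-0.042,0,0,0,100],
  [0.006,0.006,-0.042,0,0,0,60],
  [0.01,0.012,-0.042,0,0,0,30],
  [0.01,0.012,-0.042,0,0,0,0],
  [0.01,0.012,-0.042,0,0,0,0],
  [0.01,0.012,-0.042,0,0,0,0],
  [0.01,0.012,-0.042,0,0,0,0],
  [0.01,0.012,-0.042,0,0,0,0],
])

```text
time: 7.65
tool_pos: [0.5807, -0.0204, 0.0846]
tcp_rot: [1.003, 1.326, -1.011]
wrist_force: [-0.9, -0.2, 0.2]
width: 0.002
```

Emit:
jog_arm([
  [0,0,0.001,0,0,0,0],
  [0,0,0.003,0,0,0,0],
  [0,0,0.005,0,0,0,0],
  [0,0,0.006,0,0,0,0],
  [0,0,0.007,0,0,0,0],
  [0,0,0.008,0,0,0,0],
  [0,0,0.008,0,0,0,0],
])

```text
time: 8.35
tool_pos: [0.5829, -0.0282, 0.0846]
tcp_rot: [1.004, 1.326, -1.012]
wrist_force: [-0.2, 0.6, 0.2]
width: 0.0
```

Emit:
jog_arm([
  [0,0,0.0005,0,0,0,0],
  [0,0,0.001,0,0,0,0],
  [0,0,0.0015,0,0,0,0],
  [0,0,0.002,0,0,0,0],
])

```text
time: 8.75
tool_pos: [0.5833, -0.0298, 0.0846]
tcp_rot: [1.004, 1.326, -1.011]
wrist_force: [-0.8, 2.8, 0.1]
width: -0.001
```

Emit:
jog_arm([
  [0,0,0.0005,0,0,0,0],
  [0,0,0.001,0,0,0,0],
  [0,0,0.0015,0,0,0,0],
])

```text
time: 9.05
tool_pos: [0.5834, -0.0305, 0.0845]
tcp_rot: [1.005, 1.327, -1.011]
wrist_force: [-1.9, 5.1, 0.3]
width: 0.001
```

Emit:
jog_arm([
  [0,0,0.0005,0,0,0,0],
  [0,0,0.001,0,0,0,0],
])

```text
time: 9.25
tool_pos: [0.5834, -0.0308, 0.0845]
tcp_rot: [1.006, 1.328, -1.011]
wrist_force: [-1.2, 5.6, -0.4]
width: -0.0
```

Emit:
jog_arm([
  [0,0,0.001,0,0,0,0],
  [0,0,0.0015,0,0,0,0],
  [0,0,0.002,0,0,0,0],
])

```text
time: 9.55
tool_pos: [0.5835, -0.0318, 0.0843]
tcp_rot: [1.006, 1.33, -1.011]
wrist_force: [-2.0, 7.1, 2.6]
width: -0.003
```

Emit:
jog_arm([
  [0,0,0.001,0,0,0,0],
  [0,0,0.0015,0,0,0,0],
  [0,0,0.002,0,0,0,0],
])

```text
time: 9.85
tool_pos: [0.5833, -0.0327, 0.0842]
tcp_rot: [1.007, 1.332, -1.011]
wrist_force: [-2.4, 7.9, 1.4]
width: 0.002
```

Emit:
jog_arm([
  [0,0,0.001,0,0,0,0],
  [0,0,0.0015,0,0,0,0],
  [0,0,0.002,0,0,0,0],
  [0,0,0.002,0,0,0,0],
])

```text
time: 10.25
tool_pos: [0.5834, -0.0336, 0.0841]
tcp_rot: [1.008, 1.334, -1.011]
wrist_force: [-2.2, 7.4, 1.9]
width: -0.0
```

```bash
python3 - <<'E'
from h import *
s=monitor.read_state();im=imaging.read_camera("wrist");cv2.imwrite("pics/w5raw.png",im)
print(s["time"],s["tool_pos"],s["wrist_force"])
cv2.imwrite("pics/w5.png",cv2.resize(im[150:384,90:430],None,fx=2.2,fy=2.2,interpolation=cv2.INTER_CUBIC))
E
```

```text
10.25 [ 0.5834 -0.0336  0.0841] [-2.2303  7.3588  1.9228]
```

View pics/w5.png

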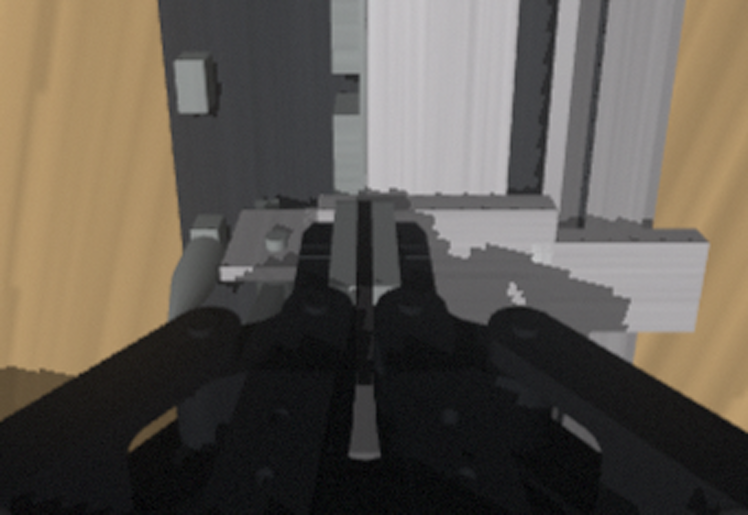

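Here the shut fingers stand behind the post. The first notch is clear at crop (346, 73–115), with low clip 1 at (195, 57–115), both almost straight under the camera. That gives a good y reference.

```bash
python3 - <<'E'
from h import *
ey=np.array([-np.sin(np.radians(15.55)),np.cos(np.radians(15.55))])
s=monitor.read_state();T=wristT(s)
r=lambda x,y,z:np.dot(ray("wrist",(90+x/2.2,150+y/2.2),z,T)[:2],ey)+.2016
for z in(.036,.045):print(z,[round(r(346,v,z),4) for v in(73,115)])
print("b1 top",[round(r(193,v,.022),4) for v in(57,115)])
print("carriage +y edge z.058",round(r(480,196,.058),4),"tcp y",np.dot(s["tool_pos"][:2],ey)+.2016)
im=cv2.imread("pics/w5raw.png");print(im[178:208,245:250].mean((1,2)).astype(int))
E
```

```text
0.036 [np.float64(0.0405), np.float64(0.0274)]
0.045 [np.float64(0.0431), np.float64(0.0306)]
b1 top [np.float64(0.0417), np.float64(0.0223)]
carriage +y edge z.058 0.0116 tcp y 0.012840643983215327
[146 143 142 142 143 104  52  51  62  68  68  68  68  61  74  85  85  84
  85  85  85  85  85  84 122 143 143 142 141 141]
```

About 5–8 mm should remain. I'll keep creeping.

Emit:
jog_arm([
  [0,0,0.001,0,0,0,0],
  [0,0,0.0015,0,0,0,0],
  [0,0,0.002,0,0,0,0],
  [0,0,0.0025,0,0,0,0],
])

```text
time: 10.7
tool_pos: [0.5838, -0.035, 0.0842]
tcp_rot: [1.009, 1.335, -1.011]
wrist_force: [-2.0, 7.0, 2.8]
width: 0.002
```

Emit:
jog_arm([
  [0,0,0.001,0,0,0,0],
  [0,0,0.0015,0,0,0,0],
  [0,0,0.002,0,0,0,0],
  [0,0,0.0025,0,0,0,0],
])

```text
time: 11.1
tool_pos: [0.5842, -0.0364, 0.0842]
tcp_rot: [1.01, 1.337, -1.01]
wrist_force: [-2.0, 5.8, 1.0]
width: -0.0
```

Emit:
jog_arm([
  [0,0,0.001,0,0,0,0],
  [0,0,0.0015,0,0,0,0],
  [0,0,0.002,0,0,0,0],
  [0,0,0.0025,0,0,0,0],
])

```text
time: 11.5
tool_pos: [0.5846, -0.0379, 0.0842]
tcp_rot: [1.011, 1.338, -1.01]
wrist_force: [-1.4, 6.0, 1.5]
width: -0.0
```

Emit:
jog_arm([
  [0,0,0.001,0,0,0,0],
  [0,0,0.0015,0,0,0,0],
  [0,0,0.002,0,0,0,0],
])

```text
time: 11.8
tool_pos: [0.585, -0.0399, 0.0841]
tcp_rot: [1.01, 1.338, -1.01]
wrist_force: [-0.9, 1.8, 0.5]
width: -0.001
```

The force fell to 2 N, which is possibly the click. I'll take a tiny step to feel for it.

Emit:
jog_arm([
  [0,0,0.0005,0,0,0,0],
  [0,0,0.001,0,0,0,0],
  [0,0,0.001,0,0,0,0],
])

```text
time: 12.1
tool_pos: [0.5854, -0.0413, 0.0841]
tcp_rot: [1.01, 1.338, -1.01]
wrist_force: [0.6, 0.6, 0.3]
width: 0.005
```

```bash
python3 - <<'E'
from h import *
s=monitor.read_state();print(s["time"],s["tool_pos"],s["wrist_force"])
E
```

```text
12.1 [ 0.5854 -0.0413  0.0841] [0.6132 0.6312 0.2809]
```

Emit:
jog_arm([
  [0,0,0.0005,0,0,0,0],
  [0,0,0.001,0,0,0,0],
  [0,0,0.001,0,0,0,0],
])

```text
time: 12.4
tool_pos: [0.5857, -0.0425, 0.0841]
tcp_rot: [1.01, 1.338, -1.01]
wrist_force: [-0.5, 1.0, -0.1]
width: 0.001
```

Emit:
jog_arm([
  [0,0,0.0005,0,0,0,0],
  [0,0,0.001,0,0,0,0],
  [0,0,0.001,0,0,0,0],
])

```text
time: 12.7
tool_pos: [0.5857, -0.0426, 0.0841]
tcp_rot: [1.011, 1.339, -1.01]
wrist_force: [-1.7, 4.5, 0.3]
width: 0.002
```

It's now held: it moved 0.1 mm and the force rose to 4.5 N. I'll confirm with one more gentle step.

Emit:
jog_arm([
  [0,0,0.0005,0,0,0,0],
  [0,0,0.001,0,0,0,0],
  [0,0,0.0012,0,0,0,0],
])

```text
time: 13.0
tool_pos: [0.5857, -0.0426, 0.0841]
tcp_rot: [1.012, 1.34, -1.01]
wrist_force: [-1.9, 7.5, 3.3]
width: -0.002
```

The pawl is blocked in both feel and position, about 3 mm after the force drop, as expected for a pawl dropped into its notch. Backing off and up to check the lever.

Emit:
jog_arm([
  [0,0,-0.005,0,0,0,0],
  [0,0,-0.015,0,0,0,0],
  [-0.03,0,-0.02,0,0,0,0],
  [-0.06,-0.01,-0.02,0,0,0,0],
  [-0.09,-0.02,-0.01,0,0,0,50],
  [-0.12,-0.024,0.01,0,0,0,100],
  [-0.145,-0.024,0.03,0,0,0,100],
  [-0.145,-0.024,0.05,0,0,0,100],
  [-0.145,-0.024,0.05,0,0,0,100],
  [-0.145,-0.024,0.05,0,0,0,100],
  [-0.145,-0.024,0.05,0,0,0,100],
])

```text
time: 14.1
tool_pos: [0.5768, -0.0979, 0.2277]
tcp_rot: [1.011, 1.342, -1.01]
wrist_force: [-0.3, -0.4, -1.0]
width: 0.999
```

```bash
python3 - <<'E'
from h import *
s=monitor.read_state();im=imaging.read_camera("wrist");sd=imaging.read_camera("side")
cv2.imwrite("pics/w6raw.png",im);cv2.imwrite("pics/s6raw.png",sd);np.save("w6.npy",wristT(s))
print(s["time"],s["tool_pos"],s["wrist_force"],s["width"])
g=lambda a:np.clip(255*(a/255.)**.7,0,255).astype(np.uint8)
f=lambda a,k:cv2.resize(g(a),None,fx=k,fy=k,interpolation=cv2.INTER_CUBIC)
a=f(im[110:300,180:330],2.0); old=f(cv2.imread("pics/w1raw.png")[110:300,180:330],2.0); b=f(sd[150:255,220:385],2.0)
c=np.zeros((600,640,3),np.uint8);c[:380,:300]=old;c[:380,310:610]=a;c[385:385+b.shape[0],:b.shape[1]]=b
o=f(cv2.imread("pics/side0.png")[150:255,220:385],2.0)[:, :300];c[385:595,335:635]=o
cv2.imwrite("pics/w6.png",c)
E
```

```text
14.1 [ 0.5768 -0.0979  0.2277] [-0.3412 -0.4138 -0.9655] 0.9990547399545546
```

View pics/w6.png

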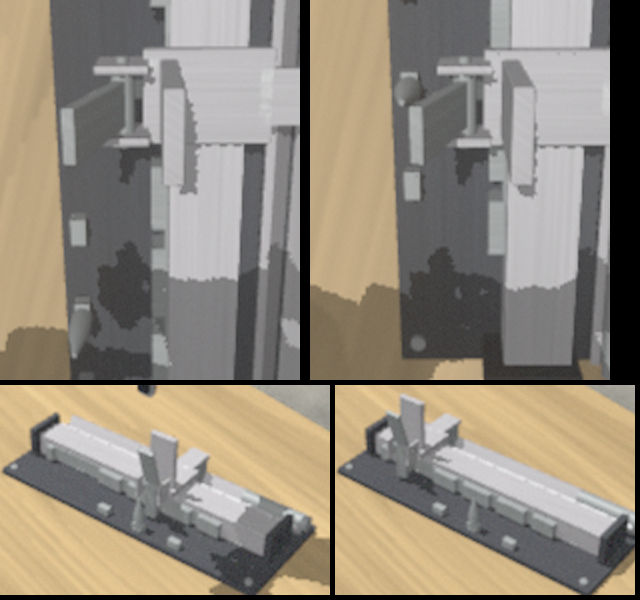

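Left is the start (lever home) and right is now. The paddle-to-post spacing is about 105 px now and 104 px at the start, so the lever is fully home. The carriage stands at the pinned clip, with the next low clip's notch still ahead at (497,160–180). The arm is clear, so I'm handing in.

```bash
python3 -c "
from workcell import finish_job;print(finish_job())"
```

```text
the job is handed in; nothing more can be done
None
```

The length stop is set in the middle notch, the one marked by the tall pointed clip, and I handed the job in at about 14 s.

**What I did:** I squeezed the lever against the post (30 mm measured, 31 expected) and slid the carriage about 141 mm with the pawl clear. I let go on the land just before the notch, then nudged the post from behind with the fingers shut until the pawl clicked.

**The click:** The nudging force was 6–8 N on the land, a little above the 5 N given. It fell to 1–2 N, and about 3 mm further on the carriage stopped firmly. I stopped pushing at about 8 N, well under the 25 N limit.

**Last checks:**
- **Lever:** the paddle-to-post spacing in the wrist view is about 105 px, against 104 px at the start with the pawl home, so it reads as fully home.
- **Position:** in the wrist and side views the carriage stands at the pinned clip.
- **Arm:** it is clear, at z = 0.23 m with about 1 N on the wrist.
- **Other objects:** I did not check the jar, carton or driver in a final picture. The arm passed high over that side and never worked near them.

**Disagreement:** the camera estimates of the clip positions differed by up to about 8 mm. I used them only to approach, and the final position comes from feeling the click.

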